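# Seat the post cap, then hold the angle gauge on it at the set mark

### The arm

A 7-joint arm with a two-finger parallel gripper is mounted at the origin on the work surface. World frame = base frame: x ahead of the robot, y to its left, z up, the work surface at z = 0. Lengths are in m, angles in rad, forces in N, time in s.
With the tool pointing down it reaches from about 0.35 to 0.9 m from the base axis. Payload 8.1 kg.
Tool frame: the origin (TCP) lies at the very end of the fingers, on their centre line; the grasp point (between the pads) lies 19 mm behind it; z points along the fingers, y is the line along which they close (so a half turn about z gives the same grasp; the last joint's range is limited). The gripper opens to 92 mm and grips with 3 to 60 N. Pads are 19 mm wide; open, the fingers measure 130 mm over their backs; the gripper's body (75 mm by 190 mm) begins 47 mm behind the grasp point.
Start: joints at [1.034, 0.434, 0.025, 1.573, -0.012, 1.134, -0.075], TCP at [0.263, -0.567, 0.227] pointing down, gripper open.
Joint ranges: [-2.62, 2.62], [-0.44, 2.09], [-1.27, 1.32], [0.08, 2.57], [-1.32, 4.46], [0.12, 2], [-2.74, 2.74]. Speed limits (rad/s): [2.22, 2.22, 3.01, 3.01, 3.14, 3.14, 3.14].

### API

Orientations are given as a rotation vector (axis times angle).
In Python, from cell import arm gives the robot as it stands.
- The arm moves only by the shell command python3 -m pendant 'ROWS' [FORCE]. ROWS is a JSON object of lists of equal length, an entry for each row: "slide": the shift along the tool's x, y, z in units of 0.3 m (1.0 is 0.3 m), a list of three; "dr": the turn, a rotation vector about the tool's x, y, z in units of 0.12 rad (1.0 is 0.12 rad), a list of three; "claw": the opening, from 0 (shut) to 1 (fully open). In form: {"slide": [[tx, ty, tz], ...], "dr": [[ax, ay, az], ...], "claw": [claw, ...]}. A call has 1 to 10 rows; each row shifts and turns the commanded pose from where the row before left it, along the tool's axes as they then stand; what a row does not reach is not made up. A row lasts 1/10 s, in which the tool goes at most 50 mm and 8.59 degrees, less where a joint would pass 70% of its speed; a pose out of reach is approached as far as the arm can. A call with a number of a shift or a turn outside -1 to 1 is refused whole. A call with a gripper value outside its range is refused whole. The fingers move at their own pace and stop on an object; FORCE is the grip in N (left out, the last holds). Time passes only in rows, so rows that do not move let the fingers close. It gives the time, the measured TCP pose, the force, the opening and the grip force at its end, in the units of the state.
- arm.observe(): the state, without advancing time (a new reading comes with each control period).
- arm.get_image(name): name is "scene" or "top" or "wrist"; returns the picture (480x640x3 uint8, red, green, blue); there is no depth.
- arm.calibration(name): a dict with "K" (3x3 intrinsics, pixels), "xyz" and "orientation" of the camera in the world. Camera axes: x right, y up, looking along -z (the intrinsics and any distortion apply to the point x, -y, -z); pixel columns grow to the right and rows downward; lengths in m; the calibration is good to about 2 mm. A picture is of the moment at which its call begins: read the wrist's pose just before it. calibration takes no time and is no camera call; for the wrist camera it gives the pose at the moment of the call.
- arm.sign_off(): hands the job in; it is judged then, once.
The state is a dict: "clock": time; "joints": joint angles; "dq": joint speeds; "joint_efforts": joint torques, N m; "position": TCP position; "ee_rot": TCP orientation; "force": force on the tool from outside, world axes, zero at the start; "ft_torque": the same for the moment, N m; "width": opening from 0.0 (shut) to 1.0 (fully open); "gripper_force": force on a finger pad.
Only numpy, scipy, OpenCV 4.12 (cv2) and the standard library are available. Lean on these libraries where they do the work, as an engineer would, in place of code of your own. Each camera call takes 0.05 s, during which the arm holds its last target. There are 200 camera calls.

### The job

Push the domed black cap on the wooden stud down until it is fully home, before you touch the angle gauge. Then pick up the gauge from the joist offcut, stand its foot upright on top of the dome, and rock it there until its swinging pointer settles on the index tab of its dial. Finish holding it like that, gripped and still resting on the dome, so that a colleague can scribe the angle; leave the things lying around them where they are.

Things in the scene. Friction and masses are not known exactly. Their poses are not given: they have to be found in the camera images.
- stud: Pale timber stud block, 42 x 42 mm, upright in a low dark steel machine vise (base 200 x 90 x 22 mm, jaws 50 mm high, screw handle at -x), fixed to the bench as one piece. Origin: centre of the underside, z up. The stud's top is 85 mm above the bench. It stands left or right of the middle, the joist offcut on the other side.
- cap (a joint): How far the black cap has been pushed down its stud, in m: 0 = 9 mm proud, 0.009 = fully home (hard stop). Starts at 0 to 0.003. It is a press fit: it slides straight down under about 8 N and stays where it is left.
- cap_top (a point): Highest point of the cap, the crown of its dome, on the stud's axis. The cap has a 50 x 50 mm skirt, 18 mm high, under a 50 mm diameter dome that is 15 mm high (a spherical dome of radius 28.3 mm). With the cap fully home the crown is 104 mm above the bench, before that up to 113 mm.
- joist: Brown joist offcut, a loose timber block 90 x 140 x 45 mm high, 0.9 kg, on which the gauge stands at the start. Origin: centre of the underside.
- gauge: Angle gauge, loose, 0.27 kg, 152 mm tall. Flat foot bar 28 (x) x 110 (y) x 12 mm; plate 16 (x) x 80 (y) mm, up to 102 mm, with a round white dial on its +x face (centre 56 mm up); on top a grip block 18 (x) x 36 (y) mm, 102 to 152 mm up, to pinch across x. Origin: centre of underside; x out of the dial, at first away from the robot and to its left; y along the foot. Starts on the joist offcut.
- gauge_grip (a point): On the gauge's axis in its grip block, 130 mm above the gauge's underside; 22 mm of block lie above it and 28 mm below it.
- pointer (a joint): Angle (rad) of the weighted needle, which swings freely about the gauge's +x axis through the dial centre and settles in about 2 s pointing straight up in the world. 0 = along the gauge's z; positive = towards the gauge's -y side. Leaning the gauge's top towards its own +y by A makes it read +A. Needle black, 36 mm long.
- mark (a joint): Angle of the black index tab on the dial rim, same axis, zero and sense as pointer, rad. It is clamped (does not move in an episode) and set at 0.20 to 0.38, on the gauge's -y side. The pointer is on the mark when both joints read the same.
- pointer_tip (a point): Tip of the needle, 36 mm from the dial centre, 12 mm in front of the gauge's mid plane.
- mark_tip (a point): Inner end of the index tab (6 mm wide, 12 mm long), on its centre line, 36 mm from the dial centre, where the needle's tip comes to lie when the pointer is on the mark.
- screwdriver: Screwdriver lying flat, bystander between stud and joist offcut.
- panel: Small flat solar panel, 130 x 190 x 8 mm, bystander.
- batten: Timber batten 360 x 32 x 22 mm, bystander.
- pliers: Pliers lying flat, about 170 mm long, bystander.
Mind the look-alikes: they are no part of the job. What is shaped like the stud but green or yellow is not meant.

How it is judged:
On the way, in this order (a step that is already met when the one before it is completed fails the run):
1. the cap is pushed fully home, with the gauge still standing where it was (value of joint cap above 0.0075 m and distance of gauge from where it was at the start of the episode below 0.03 m), for 0.2 s.
2. the gauge, held by the fingers, stands upright (within 7 degrees) on the dome (contact force between gauge and cap above 0.3 N and angle between gauge's own z axis and vertical below 0.122 rad and contact force between the fingers and gauge above 1 N), for 0.1 s.
At the end, for the whole second after the job is handed in: Cap home within 1.5 mm; the gauge gripped, its foot on the dome (over 0.3 N, crown under the foot) and off the joist offcut, dial upright within 8 degrees fore and aft; pointer still, its tip within 3 mm of the centre line of the 6 mm wide tab (value of joint cap above 0.0075 m and distance between pointer_tip and mark_tip below 0.003 m and velocity of joint pointer between -0.3 and 0.3 rad/s and contact force between gauge and cap above 0.3 N and contact force between the fingers and gauge above 1 N and z of cap_top in the frame of gauge between -0.01 and 0.006 m and y of cap_top in the frame of gauge between -0.05 and 0.05 m and x of cap_top in the frame of gauge between -0.016 and 0.016 m and angle between gauge's own x axis and vertical between 1.42 and 1.72 rad and contact force between gauge and joist below 0.05 N); the arm keeps its last pose, push and grip.
It fails at once if something else on the bench (the joist offcut, screwdriver, panel, batten or pliers) is shoved more than 30 mm out of its place (distance of any of joist, screwdriver, panel, batten, pliers from where it was at the start of the episode above 0.03 m).
It also fails if it takes over 67 s, if anything falls off the work surface, if the arm or the gripper's body presses on something with over 40 N, if the wrist force passes 120 N, or if a joint passes its speed limit or range.

## Working session

There is one attempt and no reset: what is moved stays moved. The work goes in short steps, Python scripts to look and compute and a shell command to move; the robot and the scene stay as the last step left them, time stands still between calls to the robot, and variables do not carry over. Pictures are saved under pics/ and viewed, at most 10 in all, crops included, and the job is handed in when it is done.

```bash
ls; mkdir -p pics; cat > h.py <<'E'
import numpy as np, cv2, json
from scipy.spatial.transform import Rotation as R
from cell import arm
def cal(n):
    c=arm.calibration(n); o=np.array(c["orientation"],float)
    M=R.from_rotvec(o).as_matrix() if o.shape==(3,) else (o if o.shape==(3,3) else R.from_quat(o).as_matrix())
    return np.array(c["K"]),np.array(c["xyz"]),M,c
def ray(n,u,v,C=None):
    K,t,M,c=C or cal(n)
    p=cv2.undistortPoints(np.array([[[u,v]]],float),K,np.array(c.get("dist",c.get("distortion",np.zeros(5))),float))[0,0]
    d=M@np.array([p[0],-p[1],-1]); return t,d/np.linalg.norm(d)
def onz(n,u,v,z,C=None):
    t,d=ray(n,u,v,C); return t+d*(z-t[2])/d[2]
def proj(n,P,C=None):
    K,t,M,c=C or cal(n); q=M.T@(np.array(P)-t); q=np.array([q[0],-q[1],-q[2]]); q=K@q; return q[:2]/q[2]
def tri(rays):
    A=sum(np.eye(3)-np.outer(d,d) for t,d in rays); b=sum((np.eye(3)-np.outer(d,d))@t for t,d in rays); return np.linalg.solve(A,b)
def grab(n,f):
    im=arm.get_image(n)[:,:,::-1].copy(); cv2.imwrite("pics/"+f,im); return im
E
python3 - <<'E'
from h import *
for n in("scene","top","wrist"): print(arm.calibration(n))
a=grab("scene","scene1.png");b=grab("top","top1.png");w=grab("wrist","wrist1.png")
print(arm.observe())
E
```

```text
pics
{'K': array([[544.66036198,   0.        , 317.36402319],
       [  0.        , 544.66036198, 239.69096576],
       [  0.        ,   0.        ,   1.        ]]), 'xyz': array([1.57009381, 0.47279882, 1.15099826]), 'orientation': array([0.54376863, 0.85917639, 1.91803116])}
{'K': array([[435.07179738,   0.        , 320.67679447],
       [  0.        , 435.07179738, 241.64436431],
       [  0.        ,   0.        ,   1.        ]]), 'xyz': array([ 0.41221291, -0.05566141,  1.1340329 ]), 'orientation': array([ 0.066252  , -0.10827943, -1.58852979])}
{'K': array([[354.46317723,   0.        , 321.0184266 ],
       [  0.        , 354.46317723, 233.26889025],
       [  0.        ,   0.        ,   1.        ]]), 'xyz': array([ 0.32294148, -0.53979678,  0.38350232]), 'orientation': array([-0.22236543,  0.14262106, -1.13147263])}
{'clock': 0.15, 'joints': array([ 1.03440276,  0.43503033,  0.02499003,  1.5738793 , -0.01158631,
        1.13400076, -0.07509721]), 'dq': array([ 1.25800668e-03, -4.08673898e-03,  4.29365817e-05, -3.53619749e-03,
        2.60568421e-04, -1.14991610e-03,  1.02618509e-03]), 'joint_efforts': array([ 2.78105479e-03, -6.68265367e+01,  9.85967740e-01, -3.14696252e+01,
       -6.06145291e-02,  3.93995584e-02,  1.24967969e-04]), 'position': array([ 0.26248086, -0.56678787,  0.2261491 ]), 'ee_rot': array([-3.06692433e+00, -6.75717865e-01,  5.87255967e-04]), 'force': array([ 0.10695945,  0.22919475, -0.28727349]), 'ft_torque': array([-0.01050036,  0.02367026,  0.00075971]), 'gripper_force': 0.0, 'width': 0.9991984800300103}
```

View pics/scene1.png

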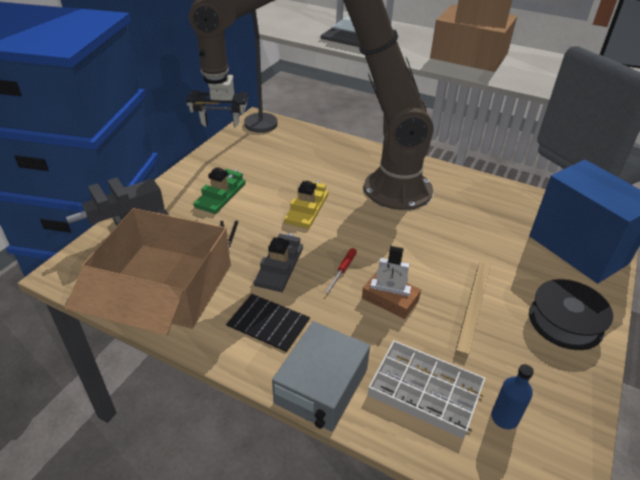

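View pics/top1.png

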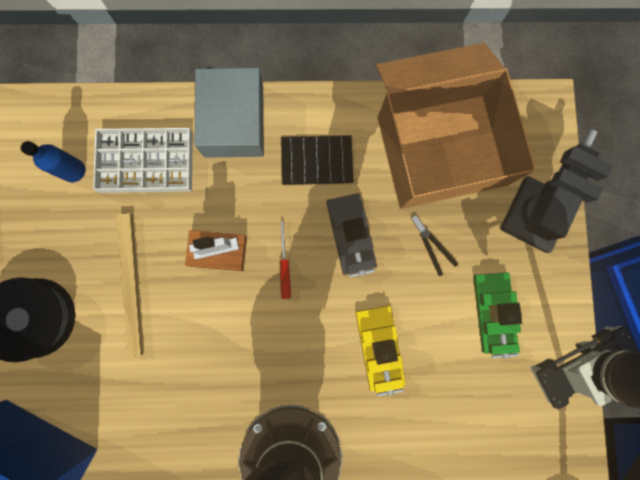

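Candidates for the capped stud are the dark-vise one at top (356,229) / scene (280,244), the yellow at top (385,351) and the green at top (508,314). I choose the dark one. The gauge is at top (215,244) / scene (394,275), on the brown joist. Next I take one close composite crop.

```bash
python3 - <<'E'
from h import *
a=cv2.imread("pics/scene1.png");b=cv2.imread("pics/top1.png")
def crop(im,x,y,w=66,h=50,s=6): return cv2.resize(im[y:y+h,x:x+w],None,fx=s,fy=s,interpolation=cv2.INTER_CUBIC)
o=np.vstack([np.hstack([crop(a,250,225),crop(b,322,190)]),np.hstack([crop(a,360,243),crop(b,182,222)])])
cv2.imwrite("pics/crops.png",o)
for z in(.095,.113): print("cap top", onz("top",356,229,z), proj("scene",onz("top",356,229,z)))
print(tri([ray("top",356,229),ray("scene",281,241)]))
E
```

```text
cap top [ 0.55677025 -0.17066799  0.095     ] [277.39311407 242.66896429]
cap top [ 0.55426597 -0.16867564  0.113     ] [278.24961972 237.74687133]
[ 0.5537163  -0.16546382  0.10248283]
```

View pics/crops.png

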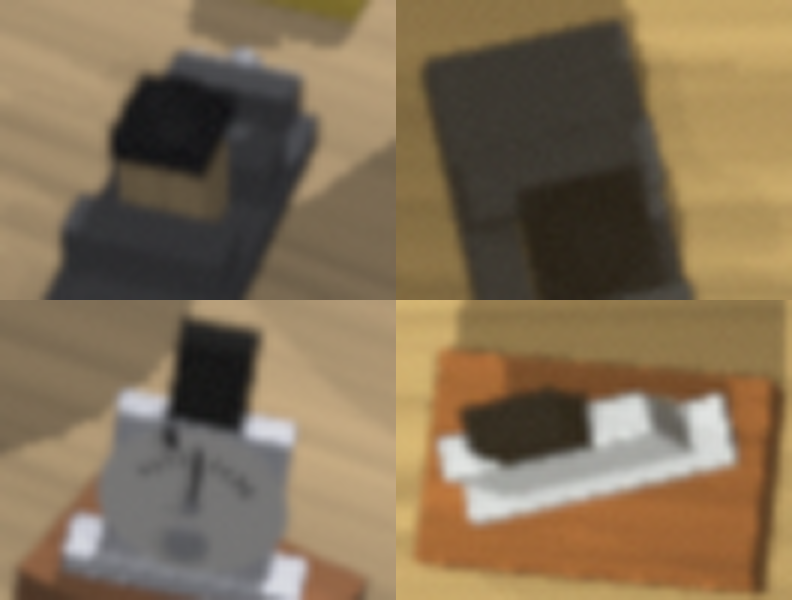

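The crop confirms pale timber under a black cap in the dark vise. The gauge's foot shows its edges clearly, the needle is upright, and the tab is on the left (-y) at about scene (388,266). Next I compute the positions.

```bash
cat >> h.py <<'E'
def tool():
    s=arm.observe(); return np.array(s["position"]),R.from_rotvec(s["ee_rot"]).as_matrix(),s
def goto(P,yaw=None):
    "slide units in tool frame & z-turn units to reach P with tool pointing down and tool y at heading yaw (mod pi)"
    p,M,s=tool(); print("slide",np.round(M.T@(np.array(P)-p)/.3,3),"tooly heading",np.degrees(np.arctan2(M[1,1],M[0,1])).round(2),"tilt",np.round(M[2],3))
    if yaw is not None:
        z=np.array([0,0,-1.]);y=np.array([np.cos(yaw),np.sin(yaw),0])
        for sg in(1,-1):
            T=np.c_[np.cross(sg*y,z),sg*y,z]; print(" dr",np.round(R.from_matrix(M.T@T).as_rotvec()/.12,3))
E
python3 - <<'E'
from h import *
p,M,s=tool(); K,t,Mc,c=cal("wrist")
print("M",M.round(3)); print("cam in tool",(M.T@(t-p)).round(4),"view",(M.T@(-Mc[:,2])).round(3),"up",(M.T@Mc[:,1]).round(3))
L=[(194,259),(238.5,249.5),(236.3,237.8),(189.3,244.8)]
P=[onz("top",u,v,.057) for u,v in L]
for q in P: print(q.round(4))
print("centre",np.mean(P,0).round(4),[np.linalg.norm(P[i]-P[(i+1)%4]).round(4) for i in range(4)])
for a,b in((1,0),(2,3)): d=P[b]-P[a]; print("y heading",np.degrees(np.arctan2(d[1],d[0])))
# cap skirt corners
b=cv2.imread("pics/top1.png"); 
L=[(322+(x-396)/6,190+y/6) for x,y in((520,187),(640,168),(668,285),(535,297))]
P=[onz("top",u,v,.095) for u,v in L]
print("cap",np.mean(P,0).round(4),[np.linalg.norm(P[i]-P[(i+1)%4]).round(4) for i in range(4)])
C=np.mean(P,0);C[2]=.25
goto(C)
E
```

```text
M [[ 0.907  0.42  -0.001]
 [ 0.42  -0.907  0.001]
 [-0.    -0.001 -1.   ]]
cam in tool [ 0.0662  0.0008 -0.1576] view [-0.247  0.001  0.969] up [0.969 0.001 0.247]
[0.4945 0.2272 0.057 ]
[0.5159 0.1181 0.057 ]
[0.5452 0.1235 0.057 ]
[0.5299 0.2391 0.057 ]
centre [0.5214 0.177  0.057 ] [np.float64(0.1112), np.float64(0.0298), np.float64(0.1166), np.float64(0.0373)]
y heading 101.13103113668708
y heading 97.56480840104311
cap [ 0.5568 -0.1669  0.095 ] [np.float64(0.0493), np.float64(0.0488), np.float64(0.0538), np.float64(0.045)]
slide [ 1.45  -0.797 -0.079] tooly heading -65.15 tilt [-0.    -0.001 -1.   ]
```

```bash
python3 -m pendant '{"slide":[[0.14,-0.08,-0.01],[0.14,-0.08,-0.01],[0.14,-0.08,-0.01],[0.14,-0.08,-0.01],[0.14,-0.08,-0.01],[0.14,-0.08,-0.01],[0.14,-0.08,-0.01],[0.14,-0.08,-0.01],[0.14,-0.08,0],[0.14,-0.08,0]],"dr":[[0,0,0],[0,0,0],[0,0,0],[0,0,0],[0,0,0],[0,0,0],[0,0,0],[0,0,0],[0,0,0],[0,0,0]],"claw":[0,0,0,0,0,0,0,0,0,0]}'
python3 -m pendant '{"slide":[[0,0,0],[0,0,0],[0,0,0]],"dr":[[0,0,0],[0,0,0],[0,0,0]],"claw":[0,0,0]}'
python3 - <<'E'
from h import *
C=cal("wrist"); w=grab("wrist","w2.png"); p,M,s=tool(); print(p,s["force"],s["width"])
print("cap expected px",[proj("wrist",[.5568,-.1669,z],C).round(1) for z in(.092,.11)], "tcp px",proj("wrist",p,C))
goto([.5568,-.1669,.13])
E
```

```text
clock: 1.15
position: [0.5437, -0.1711, 0.2508]
ee_rot: [3.068, 0.676, -0.0]
force: [1.2, 0.0, -0.3]
width: 0.179
gripper_force: 0.0
clock: 1.45
position: [0.5422, -0.1741, 0.2504]
ee_rot: [3.068, 0.674, -0.002]
force: [-0.5, -0.6, 0.2]
width: 0.003
gripper_force: 0.0
[ 0.54210702 -0.17441731  0.25055906] [-0.24421045 -0.20906989 -0.82141802] 0.00483175285589413
cap expected px [array([319.3, 199.9]), array([319.2, 203.2])] tcp px [319.64091673 286.5243863 ]
slide [ 0.055 -0.002  0.402] tooly heading -65.28 tilt [-0.001  0.    -1.   ]
```

View pics/w2.png

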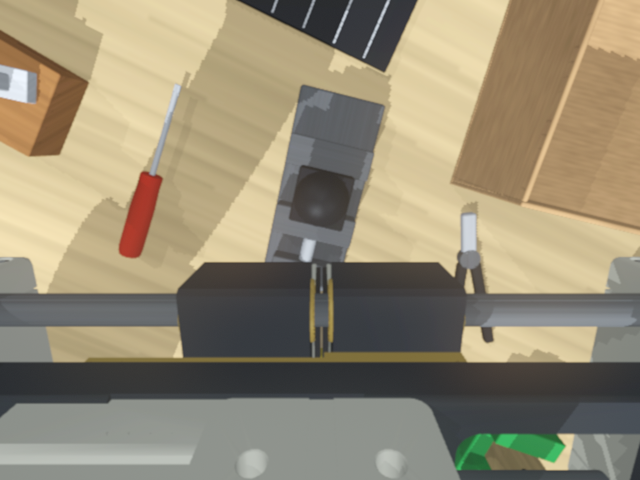

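The dome of the dark-vise stud shows at (321,196), within about 2 mm of the estimate. The screwdriver, pliers and panel are clear of it. I descend in front of it and press.

```bash
python3 - <<'E'
from h import *
q=onz("wrist",321,196,.1);print(q); goto([q[0],q[1],.12])
E
python3 -m pendant '{"slide":[[0.03,0,0.1],[0.03,0,0.1],[0,0,0.1],[0,0,0.08],[0,0,0.04],[0,0,0],[0,0,0]],"dr":[[0,0,0],[0,0,0],[0,0,0],[0,0,0],[0,0,0],[0,0,0],[0,0,0]],"claw":[0,0,0,0,0,0,0]}'
```

```text
[ 0.56160727 -0.16673721  0.1       ]
slide [0.07  0.004 0.435] tooly heading -65.28 tilt [-0.001  0.    -1.   ]
clock: 2.2
position: [0.5596, -0.166, 0.1257]
ee_rot: [3.068, 0.674, 0.001]
force: [0.6, 0.2, 0.3]
width: 0.004
gripper_force: 0.0
```

```bash
for i in 1; do python3 -m pendant '{"slide":[[0.005,0,0.02],[0,0,0.015],[0,0,0.01],[0,0,0.01],[0,0,0]],"dr":[[0,0,0],[0,0,0],[0,0,0],[0,0,0],[0,0,0]],"claw":[0,0,0,0,0]}'; python3 -m pendant '{"slide":[[0,0,0.01],[0,0,0.005],[0,0,0.005],[0,0,0]],"dr":[[0,0,0],[0,0,0],[0,0,0],[0,0,0]],"claw":[0,0,0,0]}'; done
```

```text
clock: 2.7
position: [0.5608, -0.1647, 0.1084]
ee_rot: [3.068, 0.676, 0.001]
force: [-0.7, -0.1, 2.4]
width: 0.005
gripper_force: 1.2
clock: 3.1
position: [0.561, -0.1647, 0.1036]
ee_rot: [3.067, 0.676, 0.002]
force: [-4.3, 0.8, 14.0]
width: 0.007
gripper_force: 6.9
```

```bash
python3 -m pendant '{"slide":[[0,0,0.01],[0,0,0.01],[0,0,0],[0,0,0],[0,0,0]],"dr":[[0,0,0],[0,0,0],[0,0,0],[0,0,0],[0,0,0]],"claw":[0,0,0,0,0]}'
```

```text
clock: 3.6
position: [0.5616, -0.1648, 0.1026]
ee_rot: [3.066, 0.675, 0.006]
force: [-21.4, 5.0, 65.1]
width: 0.004
gripper_force: 32.6
```

The cap is on its hard stop: TCP z is 0.1026 with 65 N. I retreat up, turn toward the gauge yaw (tool x heading 100°) and open the fingers.

```bash
python3 -m pendant '{"slide":[[0,0,-0.05],[0,0,-0.1],[0,0,-0.15],[0,0,-0.15],[0,0,-0.15],[0,0,-0.05]],"dr":[[0,0,0],[0,0,0],[0,0,-1],[0,0,-1],[0,0,-1],[0,0,-1]],"claw":[0,0,0,0,0,0]}'
python3 -m pendant '{"slide":[[0,0,0],[0,0,0],[0,0,0],[0,0,0],[0,0,0],[0,0,0],[0,0,0],[0,0,0]],"dr":[[0,0,-1],[0,0,-1],[0,0,-1],[0,0,-1],[0,0,-1],[0,0,-1],[0,0,-1],[0,0,0]],"claw":[1,1,1,1,1,1,1,1]}'
python3 - <<'E'
from h import *
p,M,s=tool();print(s["joints"].round(3),p,s["force"])
goto([.5214,.177,.30],np.radians(10)); goto([.5214,.12,.30])
E
```

```text
clock: 4.2
position: [0.5624, -0.1648, 0.2964]
ee_rot: [2.812, 1.391, 0.009]
force: [-0.8, 0.4, 0.3]
width: 0.003
gripper_force: 0.0
clock: 5.0
position: [0.5605, -0.1647, 0.291]
ee_rot: [-2.007, -2.417, 0.0]
force: [-0.0, 0.5, -0.4]
width: 0.649
gripper_force: 0.0
[ 0.507  0.362 -0.434  1.551  0.157  1.263  0.235] [ 0.56050254 -0.16473008  0.29101113] [-0.04710743  0.49146622 -0.37918649]
slide [ 1.144  0.081 -0.03 ] tooly heading 10.59 tilt [ 0. -0. -1.]
 dr [-0.002 -0.001  0.085]
 dr [ 2.0000e-03 -3.0000e-03 -2.6095e+01]
slide [ 0.957  0.046 -0.03 ] tooly heading 10.59 tilt [ 0. -0. -1.]
```

```bash
python3 -m pendant '{"slide":[[0.14,0.01,-0.01],[0.14,0.01,-0.01],[0.14,0.01,0],[0.14,0.01,0],[0.14,0.01,0],[0.14,0,0],[0.12,0,0],[0,0,0],[0,0,0],[0,0,0]],"dr":[[0,0,0],[0,0,0],[0,0,0],[0,0,0],[0,0,0],[0,0,0],[0,0,0],[0,0,0],[0,0,0],[0,0,0]],"claw":[1,1,1,1,1,1,1,1,1,1]}'
python3 - <<'E'
from h import *
C=cal("wrist"); w=grab("wrist","w3.png"); p,M,s=tool(); print(p)
np.savez("w3.npz",t=C[1],M=C[2])
print(proj("wrist",[.5214,.177,.197],C),proj("wrist",[.5214,.177,.057],C))
E
```

```text
clock: 6.0
position: [0.5233, 0.1199, 0.2971]
ee_rot: [2.013, 2.411, -0.001]
force: [0.4, -0.3, 0.4]
width: 0.999
gripper_force: 0.0
[0.52337676 0.11969877 0.29702816]
[332.35992637 155.12760681] [328.48733054 150.61331093]
```

View pics/w3.png

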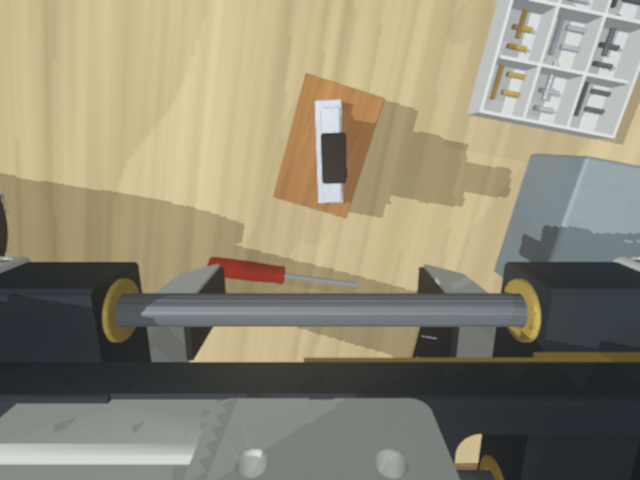

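The wrist view shows the gauge from above: the black grip block at about (334,158), the white foot from (328,100) to (331,203), and the screwdriver clear of the fingers. I fit these.

```bash
python3 - <<'E'
from h import *
w=cv2.imread("pics/w3.png"); K,_,_,c=cal("wrist"); d=np.load("w3.npz"); C=(K,d["t"],d["M"],c)
r=w[90:215,290:370]; hsv=cv2.cvtColor(r,cv2.COLOR_BGR2HSV)
for nm,m,z in(("black",hsv[...,2]<60,.197),("white",(hsv[...,1]<60)&(hsv[...,2]>130),.057)):
    m=m.astype(np.uint8); cs=max(cv2.findContours(m,0,2)[0],key=cv2.contourArea)
    b=cv2.boxPoints(cv2.minAreaRect(cs))+[290,90]
    P=np.array([onz("wrist",u,v,z,C) for u,v in b]); L=[np.linalg.norm(P[i]-P[(i+1)%4]) for i in range(4)]
    i=int(np.argmax(L)); e=P[(i+1)%4]-P[i]
    print(nm,b.round(1).tolist(),P.mean(0).round(4),np.round(L,4),"heading",np.degrees(np.arctan2(e[1],e[0]))%180)
p,M,s=tool();print(C[1].round(4))
E
```

```text
Traceback (most recent call last):
ValueError: max() iterable argument is empty
```

```bash
python3 - <<'E'
from h import *
w=cv2.imread("pics/w3.png"); K,_,_,c=cal("wrist"); d=np.load("w3.npz"); C=(K,d["t"],d["M"],c)
r=w[90:215,290:370]; print(w[158,334],w[120,322],w[120,336],w[175,300]); hsv=cv2.cvtColor(r,cv2.COLOR_BGR2HSV)
for nm,m,z in(("black",r.max(2)<80,.197),("white",(r.min(2)>120),.057)):
    m=m.astype(np.uint8); cs=max(cv2.findContours(m,0,2)[0],key=cv2.contourArea)
    b=cv2.boxPoints(cv2.minAreaRect(cs))+[290,90]
    P=np.array([onz("wrist",u,v,z,C) for u,v in b]); L=[np.linalg.norm(P[i]-P[(i+1)%4]) for i in range(4)]
    i=int(np.argmax(L)); e=P[(i+1)%4]-P[i]
    print(nm,b.round(1).tolist(),P.mean(0).round(4),np.round(L,4),"heading",np.degrees(np.arctan2(e[1],e[0]))%180)
p,M,s=tool();print(C[1].round(4))
E
```

```text
[59 64 68] [230 222 216] [234 226 220] [ 87 132 178]
black [[321.5, 133.6], [344.4, 132.8], [346.1, 181.9], [323.2, 182.6]] [0.5228 0.1751 0.197 ] [0.016  0.0342 0.0166 0.0342] heading 102.32334154507578
white [[313.6, 99.2], [341.0, 98.6], [343.1, 202.7], [315.7, 203.2]] [0.5217 0.1747 0.057 ] [0.0289 0.111  0.0311 0.111 ] heading 101.18435949687888
[0.5121 0.1843 0.4546]
```

```bash
python3 - <<'E'
from h import *
goto([.5225,.1750,.23],np.radians(11.6))
E
python3 -m pendant '{"slide":[[0.12,0,0.04],[0.06,0,0.06],[0,0,0.06],[0,0,0.06],[0,0,0],[0,0,0]],"dr":[[0,0,-0.15],[0,0,0],[0,0,0],[0,0,0],[0,0,0],[0,0,0]],"claw":[1,1,1,1,1,1]}'
python3 - <<'E'
from h import *
goto([.5225,.1750,.153],np.radians(11.6))
E
```

```text
slide [0.182 0.03  0.223] tooly heading 10.28 tilt [-0.001 -0.    -1.   ]
 dr [-0.002  0.006 -0.192]
 dr [9.0000e-03 4.0000e-03 2.5988e+01]
clock: 6.65
position: [0.5133, 0.1733, 0.2315]
ee_rot: [-1.99, -2.431, 0.001]
force: [-0.7, -0.2, 0.6]
width: 0.999
gripper_force: 0.0
slide [-0.     0.031  0.262] tooly heading 11.38 tilt [-0. -0. -1.]
 dr [-0.003  0.002 -0.031]
 dr [3.0000e-03 5.0000e-03 2.6149e+01]
```

```bash
python3 -m pendant '{"slide":[[0,0.03,0],[0,0,0.08],[0,0,0.09],[0,0,0.09],[0,0,0],[0,0,0]],"dr":[[0,0,0],[0,0,0],[0,0,0],[0,0,0],[0,0,0],[0,0,0]],"claw":[1,1,1,1,1,1]}'
python3 -m pendant '{"slide":[[0,0,0],[0,0,0],[0,0,0],[0,0,0],[0,0,0],[0,0,0],[0,0,0],[0,0,0],[0,0,0],[0,0,0]],"dr":[[0,0,0],[0,0,0],[0,0,0],[0,0,0],[0,0,0],[0,0,0],[0,0,0],[0,0,0],[0,0,0],[0,0,0]],"claw":[0.4,0.3,0.2,0.15,0.1,0.05,0,0,0,0]}' 45
python3 - <<'E'
from h import *
goto([.5225,.1750,.153],np.radians(11.6))
a=grab("scene","s4.png");  cv2.imwrite("pics/s4c.png",cv2.resize(a[215:315,340:460],None,fx=6,fy=6,interpolation=cv2.INTER_CUBIC))
E
```

```text
clock: 7.25
position: [0.5225, 0.1763, 0.1542]
ee_rot: [1.988, 2.433, 0.001]
force: [-0.1, -0.5, -0.1]
width: 0.998
gripper_force: 0.0
clock: 8.25
position: [0.5216, 0.1761, 0.1531]
ee_rot: [-1.987, -2.433, 0.0]
force: [0.2, 0.0, 0.4]
width: 0.193
gripper_force: 44.9
slide [-0.004  0.002  0.   ] tooly heading 11.51 tilt [-0. -0. -1.]
 dr [-0.001  0.001 -0.012]
 dr [1.0000e-03 2.0000e-03 2.6168e+01]
```

View pics/s4c.png

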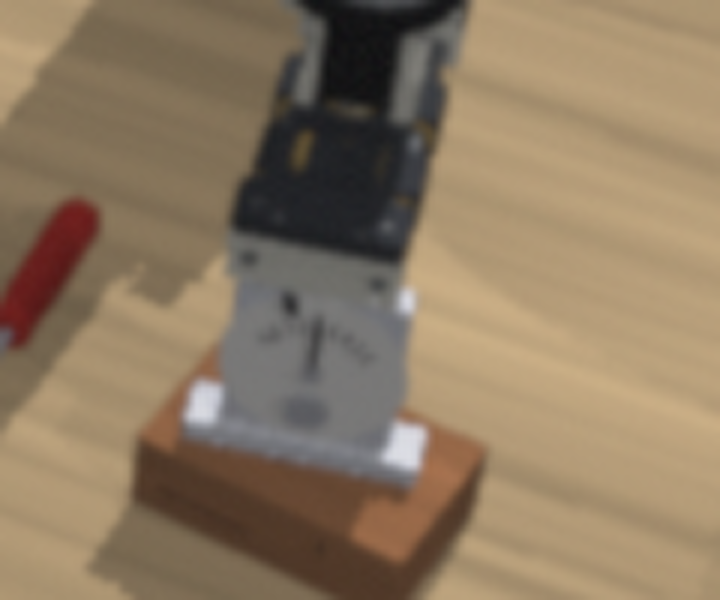

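The gauge is gripped (opening 17.8 mm, 45 N). In the crop the tab is at about (290,302) and the needle runs from (311,378) to (319,316). I measure the mark angle on the dial plane.

```bash
cat >> h.py <<'E'
def dial(n,pts,O,G,off=.012):
    "pixels -> (y,z) in gauge frame relative to dial centre, on plane x=off"
    out=[]
    for u,v in pts:
        t,d=ray(n,u,v); k=((O+G[:,0]*off-t)@G[:,0])/(d@G[:,0]); q=G.T@(t+k*d-O); out.append([q[1],q[2]-.056])
    return np.array(out)
E
python3 - <<'E'
from h import *
G=R.from_euler("z",11.5,degrees=True).as_matrix(); O=np.array([.522,.1757,.045])
for o in(.0,.056,.092): print("exp px",o,proj("scene",O+G[:,0]*.012+[0,0,o]).round(1))
for f in("scene1.png","s4.png"):
    a=cv2.imread("pics/"+f).astype(int); g=a.sum(2)/3
    # tab: dark weighted centroid
    for nm,(x0,x1,y0,y1) in {"tab":(384,393,261,270),"needle":(388,400,265,280)}.items():
        r=g[y0:y1,x0:x1]
        print(f,nm); print(r.round().astype(int))
E
```

```text
exp px 0.0 [389.2 291.4]
exp px 0.056 [391.4 277.2]
exp px 0.092 [392.9 267.7]
scene1.png tab
[[199 193 177 129  67  30  25  24  23]
 [161 160 149 110  66  51  48  38  30]
 [125 126 120  99  81  81  85  72  64]
 [114 113 105  81  70  85 103 102 100]
 [116 110  99  72  56  81 109 115 115]
 [115 111 101  75  54  76 109 116 114]
 [116 113 107  91  73  83 107 111 104]
 [116 114 109  99  95  97 102 103  89]
 [112 108 106 100  98 103  96  95  77]]
scene1.png needle
[[ 56  81 109 115 115 115 114 107 105 102  98  97]
 [ 54  76 109 116 114 114 117 116 116 115 115 112]
 [ 73  83 107 111 104 104 114 117 117 118 117 116]
 [ 95  97 102 103  89  88 110 116 115 117 117 117]
 [ 98 103  96  95  77  77 105 110 108 115 116 118]
 [104 106 100  94  71  75 101 100 103 110 113 116]
 [112 113 108  96  68  77 102 103 103  98 103 112]
 [116 115 110  95  70  83 109 112 109 102 104 105]
 [117 115 109  94  72  91 111 117 114 110 103  95]
 [117 114 105  88  73  97 114 117 118 116 110 102]
 [116 111 102  83  76 102 115 116 116 116 115 108]
 [115 111  99  84  83 104 114 117 117 117 117 114]
 [111 107  99  90  90 10
[... 572 characters left out ...]
119 117 117 120 121 120 118 115 114]
 [ 81  89 110 114 107 105 116 120 120 119 118 117]
 [101 104 105 105  93  91 111 117 117 119 119 119]
 [103 106  99  97  81  82 105 106 111 117 118 119]
 [108 108 101  95  73  79 101  98 109 110 110 117]
 [115 115 108  96  72  85 106 104 107 100 101 113]
 [118 118 109  96  74  93 113 114 113 104 105 108]
 [119 117 108  90  75  99 115 118 117 112 106 103]
 [118 116 106  86  77 106 117 120 119 116 113 108]
 [118 115 104  87  82 109 119 119 120 119 117 114]
 [117 112 101  88  89 107 117 120 119 120 119 118]
 [115 110 101  93  96 107 116 120 120 120 118 119]
 [116 112 106 102 103 111 118 120 119 120 120 120]
 [117 116 114 113 113 116 119 119 119 120 120 120]]
```

```bash
python3 - <<'E'
from h import *
G=R.from_euler("z",11.5,degrees=True).as_matrix(); O=np.array([.522,.1757,.045])
for off in(.009,.012):
  q=dial("scene",[(388.2,267.3),(387.9,265.4),(392.55,267.6),(391.6,275)],O,G,off); print((q*1e3).round(1).tolist(),"angle",np.arctan2(-q[:,0],q[:,1]).round(3),np.hypot(*q.T).round(4))
p,M,s=tool(); print(p,s["joints"].round(3))
goto([.560,-.1665,.30]); 
E
```

```text
[[-12.8, 31.1], [-14.4, 37.7], [-1.2, 33.3], [-0.7, 5.4]] angle [0.391 0.364 0.035 0.125] [0.0336 0.0404 0.0334 0.0055]
[[-12.6, 33.9], [-14.1, 40.6], [-0.9, 36.2], [-0.5, 8.4]] angle [0.355 0.334 0.026 0.054] [0.0362 0.0429 0.0362 0.0084]
[0.52165932 0.17612246 0.15316119] [-0.021  0.45  -0.547  1.813  0.281  0.956 -0.487]
slide [-1.145 -0.103 -0.489] tooly heading 11.51 tilt [ 0. -0. -1.]
```

```bash
python3 -m pendant '{"slide":[[0,0,-0.04],[0,0,-0.08],[0,0,-0.1],[0,0,-0.1],[0,0,-0.06],[-0.05,-0.01,0],[-0.1,-0.01,0],[-0.1,-0.01,0],[-0.1,-0.01,0],[-0.1,-0.01,0]],"dr":[[0,0,0],[0,0,0],[0,0,0],[0,0,0],[0,0,0],[0,0,0],[0,0,0],[0,0,0],[0,0,0],[0,0,0]],"claw":[0,0,0,0,0,0,0,0,0,0]}'
python3 -m pendant '{"slide":[[-0.1,-0.01,0],[-0.1,-0.01,0],[-0.1,-0.01,0],[-0.1,-0.01,0],[-0.1,-0.01,0],[-0.1,-0.01,0],[-0.06,0,0],[-0.02,0,0],[0,0,0],[0,0,0]],"dr":[[0,0,0],[0,0,0],[0,0,0],[0,0,0],[0,0,0],[0,0,0],[0,0,0],[0,0,0],[0,0,0],[0,0,0]],"claw":[0,0,0,0,0,0,0,0,0,0]}'
python3 - <<'E'
from h import *
goto([.560,-.1665,.225],np.radians(11.5));print(arm.observe()["joints"].round(2),arm.observe()["force"])
C=cal("wrist");w=grab("wrist","w5.png");cv2.imwrite("pics/w5.png",w)
E
```

```text
clock: 9.3
position: [0.533, 0.0382, 0.2662]
ee_rot: [-1.988, -2.432, 0.003]
force: [0.2, 1.1, -1.7]
width: 0.193
gripper_force: 44.9
clock: 10.3
position: [0.5569, -0.1608, 0.2671]
ee_rot: [-1.984, -2.434, -0.001]
force: [0.1, 0.4, -1.8]
width: 0.193
gripper_force: 44.9
slide [-0.021  0.006  0.14 ] tooly heading 11.63 tilt [ 0.001 -0.    -1.   ]
 dr [-0.    -0.01   0.019]
 dr [ 1.5000e-02 -0.0000e+00 -2.6161e+01]
[ 0.51  0.37 -0.45  1.6   0.17  1.21  0.24] [ 0.0954754   0.44766084 -1.80630457]
```

View pics/w5.png

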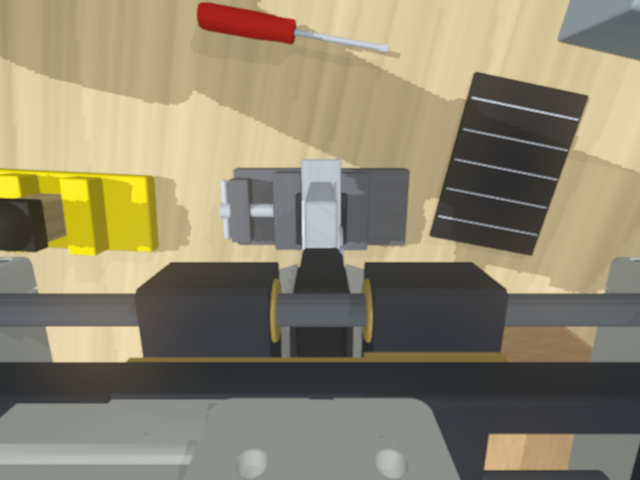

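The foot (302–340 px) is centred over the cap, which shows from about 296 to 347. I lower gently.

```bash
python3 -m pendant '{"slide":[[-0.02,0,0.05],[0,0,0.05],[0,0,0.03],[0,0,0.01],[0,0,0],[0,0,0]],"dr":[[0,0,0],[0,0,0],[0,0,0],[0,0,0],[0,0,0],[0,0,0]],"claw":[0,0,0,0,0,0]}'
python3 -m pendant '{"slide":[[0,0,0.01],[0,0,0.01],[0,0,0.008],[0,0,0],[0,0,0]],"dr":[[0,0,0],[0,0,0],[0,0,0],[0,0,0],[0,0,0]],"claw":[0,0,0,0,0]}'
```

```text
clock: 10.95
position: [0.5585, -0.1684, 0.2257]
ee_rot: [1.987, 2.433, 0.001]
force: [-0.7, 0.5, -2.0]
width: 0.187
gripper_force: 44.9
clock: 11.45
position: [0.5582, -0.1685, 0.2168]
ee_rot: [-1.987, -2.433, 0.0]
force: [-0.5, -0.5, -3.3]
width: 0.196
gripper_force: 44.9
```

```bash
python3 -m pendant '{"slide":[[0,0,0.006],[0,0,0.006],[0,0,0],[0,0,0]],"dr":[[0,0,0],[0,0,0],[0,0,0],[0,0,0]],"claw":[0,0,0,0]}'; python3 -m pendant '{"slide":[[0,0,0.005],[0,0,0],[0,0,0]],"dr":[[0,0,0],[0,0,0],[0,0,0]],"claw":[0,0,0]}'
```

```text
clock: 11.85
position: [0.5581, -0.1685, 0.2131]
ee_rot: [-1.987, -2.433, 0.0]
force: [0.2, 0.6, -2.3]
width: 0.197
gripper_force: 44.9
clock: 12.15
position: [0.5583, -0.1685, 0.2119]
ee_rot: [1.987, 2.433, 0.0]
force: [0.6, -0.0, -1.7]
width: 0.192
gripper_force: 44.9
```

```bash
python3 -m pendant '{"slide":[[0,0,0.004],[0,0,0],[0,0,0]],"dr":[[0,0,0],[0,0,0],[0,0,0]],"claw":[0,0,0]}'; python3 -m pendant '{"slide":[[0,0,0.003],[0,0,0],[0,0,0]],"dr":[[0,0,0],[0,0,0],[0,0,0]],"claw":[0,0,0]}'
```

```text
clock: 12.45
position: [0.5585, -0.1686, 0.2115]
ee_rot: [1.987, 2.432, 0.0]
force: [-2.6, -0.6, 6.1]
width: 0.193
gripper_force: 44.9
clock: 12.75
position: [0.5586, -0.1686, 0.2114]
ee_rot: [1.987, 2.432, 0.001]
force: [-4.6, 1.3, 12.3]
width: 0.193
gripper_force: 44.9
```

Upright contact is made at about 14 N, so step 2 is met. I lift slightly, then lean by about 0.32 rad toward gauge +y (a negative turn about tool y).

```bash
python3 -m pendant '{"slide":[[0,0,-0.02],[0,0,-0.02],[0.025,0,0],[0.025,0,0],[0.03,0,0],[0.03,0,0],[0,0,0],[0,0,0]],"dr":[[0,0,0],[0,0,0],[0,-0.67,0],[0,-0.67,0],[0,-0.67,0],[0,-0.67,0],[0,0,0],[0,0,0]],"claw":[0,0,0,0,0,0,0,0]}'
cat >> h.py <<'E'
def lean(ref,lift=0.):
    "ref: TCP at upright contact; rolling target for present tilt"
    p,M,s=tool(); n=-M[:,2]; yg=M[:,0]*1; Rr,h=.0283,.1081
    A=np.arctan2(n[:2]@(yg[:2]/np.linalg.norm(yg[:2])),n[2]); 
    S=np.array(ref)-[0,0,Rr+h]; T=S+(Rr+h)*n-Rr*A*yg+[0,0,lift]
    print("A",A.round(4),"side",np.dot(M[:,1],[0,0,1]).round(4),"force",s["force"].round(1)); print("target",T.round(4),"now",p.round(4),"slide",(M.T@(T-p)/.3).round(4))
E
python3 - <<'E'
from h import *
lean([.5586,-.1686,.2117])
E
```

```text
clock: 13.55
position: [0.5518, -0.1357, 0.2174]
ee_rot: [1.819, 2.231, -0.295]
force: [-0.3, -1.0, -3.3]
width: 0.195
gripper_force: 45.0
A 0.3206 side -0.0005 force [-0.3 -1.  -3.3]
target [ 0.5517 -0.1349  0.2076] now [ 0.5518 -0.1357  0.2174] slide [0.0126 0.0005 0.0303]
```

```bash
python3 -m pendant '{"slide":[[0.012,0,0.01],[0,0,0.01],[0,0,0.006],[0,0,0],[0,0,0]],"dr":[[0,0,0],[0,0,0],[0,0,0],[0,0,0],[0,0,0]],"claw":[0,0,0,0,0]}'; python3 -m pendant '{"slide":[[0,0,0.004],[0,0,0],[0,0,0]],"dr":[[0,0,0],[0,0,0],[0,0,0]],"claw":[0,0,0]}'
```

```text
clock: 14.05
position: [0.5514, -0.1363, 0.2089]
ee_rot: [1.822, 2.228, -0.296]
force: [0.2, 0.2, -2.4]
width: 0.193
gripper_force: 45.0
clock: 14.35
position: [0.5516, -0.1362, 0.2086]
ee_rot: [1.82, 2.228, -0.296]
force: [-2.5, 0.9, 7.4]
width: 0.191
gripper_force: 45.0
```

```bash
Z='x'; for i in 1 2 3; do python3 -m pendant '{"slide":[[0,0,0],[0,0,0],[0,0,0],[0,0,0],[0,0,0],[0,0,0],[0,0,0],[0,0,0],[0,0,0],[0,0,0]],"dr":[[0,0,0],[0,0,0],[0,0,0],[0,0,0],[0,0,0],[0,0,0],[0,0,0],[0,0,0],[0,0,0],[0,0,0]],"claw":[0,0,0,0,0,0,0,0,0,0]}' | grep force; done
python3 - <<'E'
from h import *
lean([.5586,-.1686,.2117])
a=grab("scene","s6.png"); 
p,M,s=tool(); G=np.c_[M[:,1],M[:,0],-M[:,2]]; O=p-.1081*G[:,2]; 
pc=proj("scene",O+G@[.012,0,.056]); print(pc, "tip exp",[proj("scene",O+G@[.012,-.036*np.sin(t),.056+.036*np.cos(t)]).round(1).tolist() for t in(.25,.32,.38)])
x,y=pc.astype(int); cv2.imwrite("pics/s6c.png",cv2.resize(a[y-35:y+25,x-40:x+40],None,fx=10,fy=10,interpolation=cv2.INTER_CUBIC)); print(x,y)
E
```

```text
force: [-2.7, 1.9, 7.1]
gripper_force: 45.0
force: [-3.2, 1.1, 7.1]
gripper_force: 45.0
force: [-3.0, 0.5, 6.8]
gripper_force: 45.0
A 0.3224 side 0.0004 force [-3.   0.5  6.8]
target [ 0.5517 -0.1347  0.2076] now [ 0.5516 -0.1362  0.2086] slide [0.0056 0.0012 0.0017]
[281.22741652 230.00335624] tip exp [[281.8, 220.3], [280.9, 220.1], [280.2, 220.0]]
281 230
```

View pics/s6c.png

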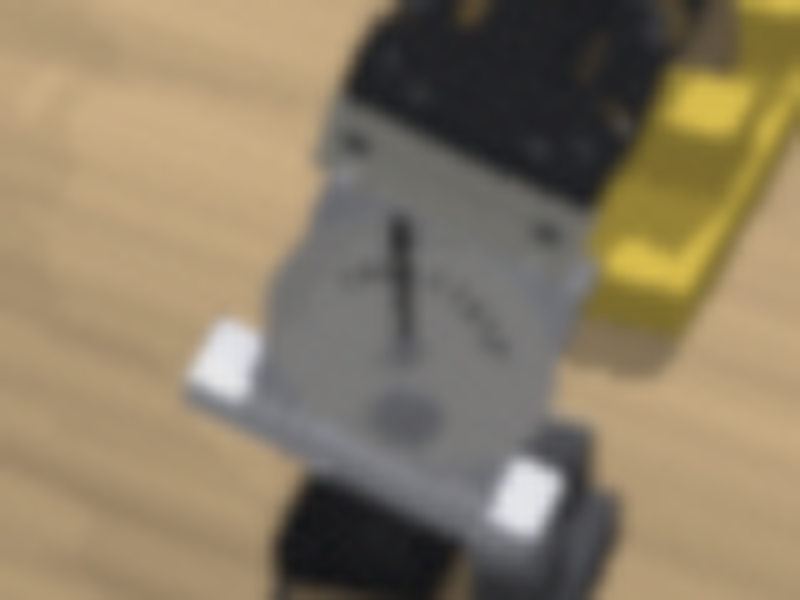

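The needle (404,345 to 402,265) runs straight into the tab (402,225), with the foot on the dome. I check this sub-pixel.

```bash
python3 - <<'E'
from h import *
a=cv2.imread("pics/s6.png").astype(float).mean(2); p,M,s=tool(); G=np.c_[M[:,1],M[:,0],-M[:,2]]; O=p-.1081*G[:,2]
for y in range(214,231):
    r=a[y,277:286]; w=np.clip(np.median(a[y,274:290])-8-r,0,None)
    if w.sum()>8:
        u=277+(w*np.arange(9)).sum()/w.sum(); q=dial("scene",[(u,y)],O,G)[0]; print(y,u.round(2),"ang",np.arctan2(-q[0],q[1]).round(3),"r",np.hypot(*q).round(4),w.sum().round())
E
```

```text
216 280.47 ang 0.341 r 0.0503 22.0
217 280.59 ang 0.337 r 0.0468 76.0
218 280.64 ang 0.337 r 0.0433 110.0
219 280.66 ang 0.339 r 0.0397 113.0
220 280.53 ang 0.355 r 0.0361 93.0
221 280.36 ang 0.376 r 0.0324 106.0
222 280.35 ang 0.387 r 0.0288 101.0
223 280.82 ang 0.345 r 0.0254 67.0
224 280.86 ang 0.347 r 0.0218 64.0
225 280.85 ang 0.359 r 0.0182 58.0
226 280.99 ang 0.346 r 0.0146 55.0
227 281.04 ang 0.348 r 0.011 56.0
228 281.03 ang 0.378 r 0.0073 56.0
229 281.01 ang 0.48 r 0.0036 41.0
230 280.91 ang 2.131 r 0.001 33.0
```

The needle reads 0.346 and the tab 0.338 with the same bias, so they are about 0.3 mm apart at the tip. I hand in.

```bash
python3 -c "
from cell import arm
print(arm.sign_off())"
```

```text
the job is handed in; nothing more can be done
None
```

The job is handed in: the cap was pressed to its hard stop, and the gauge is held at 45 N leaning about 0.32 rad on the dome. Its pointer measured about 0.3 mm from the tab's centre line, and I saw no bystander moved; no verdict came back.

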